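Index a cast slide to the marked station and lock it

ROBOT

A 6-joint arm with a two-finger parallel gripper is mounted at the origin on a cart in front of the work surface, level with it; the furniture and walls round the work are solid. World frame = base frame: x ahead of the robot, y to its left, z up, the work surface at z = 0. Lengths are in m, angles in rad, forces in N, time in s.
With the tool pointing down it reaches from about 0.25 to 0.775 m from the base axis. Payload 4 kg.
Tool frame: the origin (TCP) lies on the centre line of the jaws, within the pads' length; the fingertips stand 17 mm ahead of it and the grasp point (between the pads) lies 2 mm behind it; z points along the fingers, y is the line along which they close (so a half turn about z gives the same grasp; the last joint's range is limited). The gripper opens to 85 mm and grips with 20 to 120 N. Pads are 22 mm wide; open, the fingers measure 114 mm over their backs; the gripper's body (76 mm by 85 mm) begins 54 mm behind the grasp point. The pads swing forward as they close: fully open they stand 13 mm farther back than shut.
Start: joints at [-1.294, 0.087, 1.371, -0, 1.684, -0.103], TCP at [0.204, -0.511, 0.248] pointing down, gripper open.
Joint ranges: [-3.1, 3.1], [-0.76, 2.03], [0.27, 2.55], [-1.08, 4.22], [0.17, 2.65], [-2.57, 2.57]. Speed limits (rad/s): [2.79, 2.79, 3.14, 3.14, 3.14, 3.14].

INTERFACE

Orientations are given as a 3x3 rotation matrix whose columns are the frame's x, y, z axes.
In Python, from rig import monitor, grab_frame, order, spotter gives the robot as it stands.
- The arm moves only by the tool jog_arm, never from a script. Its argument "moves" is a list of rows, each an object with "delta_pos": the shift along the tool's x, y, z in cm, a list of three; "twist": the turn about the tool's z in rad; "jaw": the gripper command: -1 is fully open, 1 is shut, values between are in proportion. A call has 1 to 20 rows; each row shifts and turns the commanded pose from where the row before left it, along the tool's axes as they then stand; what a row does not reach is not made up. A row lasts 1/12 s, in which the tool goes at most 41.7 mm and 7.16 degrees, less where a joint would pass 70% of its speed; a pose out of reach is approached as far as the arm can. A call with a gripper value outside its range is refused whole. The fingers move at their own pace and stop on an object; the grip force is fixed at half the most. Time passes only in rows, so rows that do not move let the fingers close. It gives the time, the measured TCP pose, the force, the opening and the grip force at its end, in the units of the state.
- monitor.get_obs(): the state, without advancing time (a new reading comes with each control period).
- grab_frame(name): name is "side" or "top"; returns a dict with "pixels" (480x640x3 uint8, blue, green, red), "fx", "fy", "cx", "cy" (pixels), "R" (3x3) and "t" (3): a world point X has camera coordinates R X + t. Camera axes: x right, y down, z forward; pixel columns grow to the right and rows downward; lengths in m; the calibration is good to about 2 mm. A picture is of the moment at which its call begins. There is no depth.
- order.job_done(): hands the job in; it is judged then, once.
Trained networks look in a picture, given as the dict that the camera call returned (one of the last four; its "shot" number tells which), for a name from the list of things; names that differ only in an ending like _2 or _b are one class to them, and where a whole thing is asked for, a point or a joint stands for the part that bears it (a point fixed in the world has none). Each returns a list of dicts, best first, with "score" (0 to 1); they miss things now and then, are a little off and sometimes report something else, mostly with a low value. They report only what shows in the picture. A call takes as long as a camera call.
- spotter.boxes_of(thing, picture): "box" ([left, top, width, height] in pixels, round what is visible of it).
The state is a dict: "clock": time; "joint_positions": joint angles; "joint_velocities": joint speeds; "effort": joint torques, N m; "eef_pos": TCP position; "orientation": TCP orientation; "contact_force": force on the tool from outside, world axes, zero at the start; "ft_torque": the same for the moment, N m; "gripper_width": finger opening in m; "grasp_force": force on a finger pad.
Only numpy, scipy, OpenCV 4.12 (cv2) and the standard library are available. Lean on these libraries where they do the work, as an engineer would, in place of code of your own. Each camera call takes 0.05 s, during which the arm holds its last target. There are 200 camera calls.

TASK

With the fingertips, gently push the carriage that bears the dental cast along its rail until it clicks into the detent beside the tall post, then press the carriage's round black lock knob fully down and take the hand away. The cast only rides along: nothing is gripped or lifted, the cast is not touched, and the other things on the bench stay where they are.

Things in the scene. Friction and masses are not known exactly. Their poses are not given: they have to be found in the camera images.
- slide_base: Fixed grey base plate 150 x 370 x 8 mm (x, y, z); origin at the centre of its underside. A rail (36 mm wide, top 19 mm up, end blocks 28 mm) runs along its y axis; the carriage travels to +y from its park at -y. Detents at base y = -30, +40, +110 mm: pairs of brass ridges across the rail. A steel bar at x = -56 mm (top 22 mm up) has a slot for the lock pin at each detent.
- carriage: Aluminium carriage (0.4 kg) on the rail, axes as the base's; origin under the middle of its deck, 27 mm above the worktop; starts at base y = -110 to -70 mm and can go from -110 to +122 mm. Deck x -76..+46, y -40..+40 mm, top 8 mm above origin. Upright plates 86 mm wide at both y ends, 6 mm thick, outer faces at y = -43 and +43, tops 34 mm above origin: push these; the far one pushes it back.
- push_face (a point): Mid width on the outer face of the trailing (-y) end plate, 49 mm above the worktop; push here to +y. The carriage slides against about 0.5 N; mounting a ridge takes about 4 to 7 N, then the force dips and a spring ball draws it by itself into the detent from about 3 mm either side and centres it. It can be pushed on through a detent.
- index_tongue (a point): Tip of the small tongue at the carriage's +x edge, at carriage y = 0; at the right station it stands level with the tall post along the rail.
- tall_post: Fixed steel post, 8 mm thick, 66 mm tall, pointed cap, on the base's far (+x) side at base x = +60 mm beside one of the three detents: it marks the wanted station. Origin at the centre of its foot, 8 mm above the worktop; y axis along the rail. The other two detents have low studs, 10 mm tall.
- knob_top (a point): Top centre of the black round lock knob (22 mm across, 8.5 mm thick) on the robot's side of the carriage, at carriage x = -56 mm, y = 0; 65.5 mm above the worktop when up, 53.5 mm when fully down. Pressed straight down.
- lock_pin (a joint): Lock pin travel: 0 up (start), 0.012 m fully down. It moves against about 2.5 N friction, stays where it is left, and goes beyond about 3 mm only when the carriage sits in a detent.
- cast: White dental cast, 55 x 60 x 30 mm, waxed fast in the shallow pocket of the carriage, its underside on the deck (35 mm above the worktop), top at 65 mm; origin at its underside centre. Not to be touched.
- lower_cast: Loose teal dental cast, 53 x 56 x 34 mm, on the worktop on the robot's side of the base. Bystander; origin at its underside centre.
- dish: Loose dappen dish, 35 mm across, 22 mm tall, on the worktop beyond the base. Bystander; origin at its underside centre.
- tub: Loose applicator tub, 57 mm across, 38 mm tall, at the back. Bystander; origin at its underside centre.
- etch_bottle: Loose bottle, 28 mm across, 70 mm tall, at the back. Bystander; origin at its underside centre.
- bond_bottle: Loose bottle, 21 mm across, 56 mm tall, at the back. Bystander; origin at its underside centre.

How it is judged:
On the way, in this order (a step that is already met when the one before it is completed fails the run):
1. the carriage rests in the detent beside the tall post, lock knob still up (y of index_tongue in the frame of tall_post between -0.0025 and 0.0025 m and linear speed of carriage below 0.01 m/s and value of joint lock_pin below 0.002 m), for 0.2 s.
2. the lock knob is pressed fully down there (y of index_tongue in the frame of tall_post between -0.0025 and 0.0025 m and linear speed of carriage below 0.01 m/s and value of joint lock_pin above 0.0095 m), for 0.2 s.
At the end, for the whole second after the job is handed in: The carriage's tongue stands within 2.5 mm of the tall post along the rail, at rest; the lock pin is at least 9.5 mm of its 12 mm down (all of step 2); the robot touches nothing.
It fails at once if the cast is touched or gripped (contact force between any of the arm, the fingers and cast above 0.5 N).
It fails at once if the carriage or its knob is gripped or pushed roughly (over 35 N) (contact force between any of the fingers, the arm and carriage above 35 N).
It fails at once if another loose thing on the bench is moved by more than 15 mm (distance of any of lower_cast, dish, tub, etch_bottle, bond_bottle from where it was at the start of the episode above 0.015 m).
It also fails if it takes over 58 s, if anything falls off the work surface, if the arm or the gripper's body presses on something with over 40 N, if the wrist force passes 120 N, or if a joint passes its speed limit or range.

## Working session

There is one attempt and no reset: what is moved stays moved. The work goes in short steps, Python scripts to look and compute and a tool call to move; the robot and the scene stay as the last step left them, time stands still between calls to the robot, and variables do not carry over. Pictures are saved under pics/ and viewed, at most 10 in all, crops included, and the job is handed in when it is done.

Besides the shell and the picture viewer there is one more tool, called after "Emit:" in YAML: its name, and indented under it one key for each argument. jog_arm: Moves the arm, as the interface text tells. Its arguments: {"type":"object","properties":{"moves":{"type":"array"}},"required":["moves"]}

```bash
mkdir -p pics; cat > h.py <<'E'
import numpy as np, cv2, json
from rig import monitor, grab_frame, order, spotter
def ray(p,u,v):
    R=np.array(p["R"]);t=np.array(p["t"])
    d=R.T@np.array([(u-p["cx"])/p["fx"],(v-p["cy"])/p["fy"],1]);return -R.T@t,d
def at_z(p,u,v,z):
    c,d=ray(p,u,v);return c+d*(z-c[2])/d[2]
def proj(p,X):
    c=np.array(p["R"])@np.array(X)+np.array(p["t"]);return np.array([p["fx"]*c[0]/c[2]+p["cx"],p["fy"]*c[1]/c[2]+p["cy"]])
E
python3 - <<'E'
from h import *
o=monitor.get_obs();print(o["clock"],o["eef_pos"],np.round(o["orientation"],3),o["gripper_width"])
Z=dict(slide_base=.008,carriage=.035,knob_top=.0655,tall_post=.04,index_tongue=.03,cast=.065,lower_cast=.034,push_face=.05)
for n in("top","side"):
    p=grab_frame(n);cv2.imwrite(f"pics/{n}0.png",p["pixels"])
    print(n,p["fx"],np.round(-np.array(p["R"]).T@p["t"],3))
    for k,z in Z.items():
        for b in spotter.boxes_of(k,p)[:2]:
            x,y,w,h=b["box"];print(k,round(b["score"],2),np.round(b["box"]),np.round(at_z(p,x+w/2,y+h/2,z),3))
E
```

```text
0.0 [ 0.20377871 -0.51036316  0.24709845] [[ 0.929  0.371 -0.001]
 [ 0.371 -0.929  0.002]
 [ 0.    -0.002 -1.   ]] 0.08563898923570801
top 470.7615527311356 [0.508 0.022 0.924]
slide_base 0.8 [218. 242. 196.  85.] [0.531 0.036 0.008]
carriage 0.93 [354. 257.  42.  67.] [ 0.514 -0.075  0.035]
knob_top 0.41 [368. 304.  12.  16.] [ 0.477 -0.067  0.066]
tall_post 0.54 [323. 146.  17.  23.] [ 0.771 -0.001  0.04 ]
tall_post 0.46 [254. 246.  10.   7.] [0.599 0.141 0.04 ]
index_tongue 0.57 [350. 255.  48.  68.] [ 0.517 -0.073  0.03 ]
cast 0.84 [356. 266.  37.  30.] [ 0.531 -0.072  0.065]
lower_cast 0.59 [245. 332.  32.  28.] [0.418 0.142 0.034]
push_face 0.68 [349. 258.  51.  70.] [ 0.511 -0.072  0.05 ]
side 573.2585614833537 [0.604 0.877 0.454]
slide_base 0.7 [318. 200. 112. 134.] [0.532 0.042 0.008]
carriage 0.91 [342. 203.  74.  44.] [ 0.514 -0.068  0.035]
carriage 0.69 [202. 247.  15.  37.] [0.795 0.075 0.035]
knob_top 0.52 [396. 205.  10.  15.] [ 0.477 -0.052  0.066]
tall_post 0.78 [325. 262.   9.  40.] [0.605 0.144 0.04 ]
tall_post 0.69 [300. 240.  20.  16.] [0.637 0.028 0.04 ]
index_tongue 0.6 [340. 203.  74.  42.] [ 0.517 -0.083  0.03 ]
cast 0.75 [355. 206.  29.  12.] [ 0.532 -0.058  0.065]
cast 0.62 [345. 201.  68.  38.] [ 0.519 -0.019  0.065]
lower_cast 0.76 [442. 277.  38.  38.] [0.421 0.183 0.034]
push_face 0.68 [344. 199.  71.  46.] [ 0.515 -0.046  0.05 ]
```

```bash
python3 - <<'E'
import cv2
a=cv2.imread("pics/top0.png")[210:370,200:420];b=cv2.imread("pics/side0.png")[180:340,290:490]
cv2.imwrite("pics/t0c.png",cv2.resize(a,None,fx=3.6,fy=3.6,interpolation=3));cv2.imwrite("pics/s0c.png",cv2.resize(b,None,fx=3.7,fy=3.7,interpolation=3))
E
```

```text
(no output)
```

View pics/t0c.png

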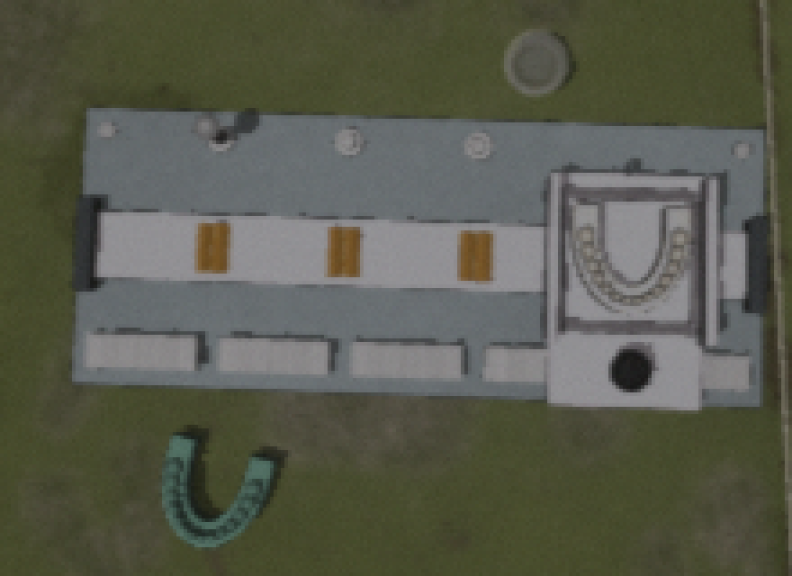

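View pics/s0c.png

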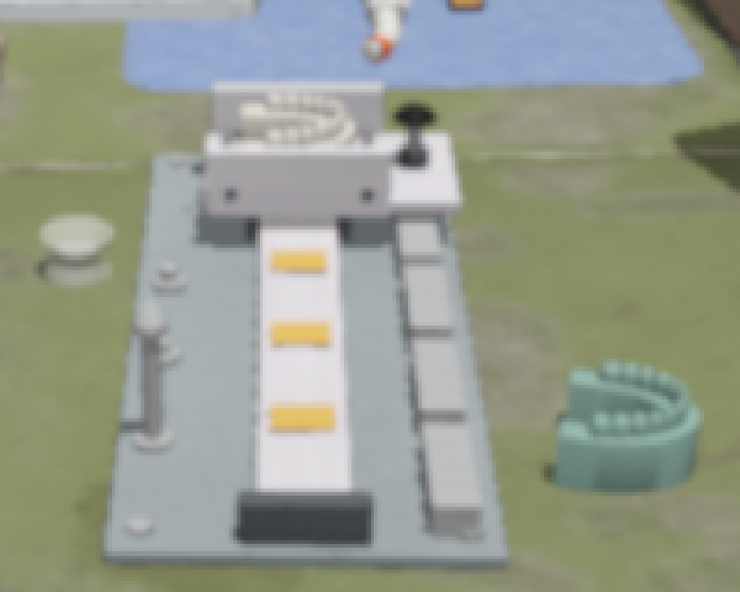

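The tall post stands at the third detent (top crop about (215,140), the leftmost brass pair at (213,247), so base y = +110). The carriage is parked at the right, with its knob at (631,369). The path is clear; the teal cast is well off to the robot's side.

```bash
cat >> h.py <<'E'
def base_fit(p,pts):
    # pts: (crop u, v, base x, y, z world)
    P=np.array([at_z(p,u/3.6+200,v/3.6+210,z)[:2] for u,v,x,y,z in pts]);B=np.array([q[2:4] for q in pts])
    H=(B-B.mean(0)).T@(P-P.mean(0));a=np.arctan2(H[0,1]-H[1,0],H[0,0]+H[1,1])
    R=np.array([[np.cos(a),-np.sin(a)],[np.sin(a),np.cos(a)]]);t=P.mean(0)-R@B.mean(0)
    return a,R,t,P-(B@R.T+t)
E
python3 - <<'E'
from h import *
p=grab_frame("top")
a,R,t,r=base_fit(p,[(88,108,.075,.185,.008),(73,382,-.075,.185,.008),(765,130,.075,-.185,.008),(760,405,-.075,-.185,.008),(213,247,0,.11,.02),(344,252,0,.04,.02),(475,257,0,-.03,.02)])
print("yaw",a,"t",t);print(np.round(r*1000,1))
f=lambda u,v,z:np.round(R.T@(at_z(p,u/3.6+200,v/3.6+210,z)[:2]-t),4)
print("knob",f(631,369,.0655),"deck corners",f(547,404,.035),f(700,408,.035),"plates",f(548,172,.061),f(721,175,.061))
np.savez("base.npz",a=a,R=R,t=t)
for y in(-.153,-.113,.0,.067):print(y,R@[0,y]+t)
print("kn",R@[-.056,.11]+t)
E
```

```text
yaw -0.06290128225120548 t [0.53705321 0.03511944]
[[-1.  -1.1]
 [ 0.7 -1.3]
 [-1.2  0.5]
 [ 1.7  1.3]
 [ 0.2  0.1]
 [-0.1  0.1]
 [-0.4  0.4]]
knob [-0.055  -0.1085] deck corners [-0.0754 -0.0689] [-0.0747 -0.1478] plates [ 0.0428 -0.0649] [ 0.0441 -0.1527]
-0.153 [ 0.52743566 -0.11757798]
-0.113 [ 0.52995005 -0.07765708]
0.0 [0.53705321 0.03511944]
0.067 [0.54126482 0.10198694]
kn [0.48807854 0.14842205]
```

Emit:
jog_arm:
  moves:
    - {"delta_pos":[3.1,-1.556,0.7],"twist":0,"jaw":1}
    - {"delta_pos":[3.1,-1.556,0.7],"twist":0,"jaw":1}
    - {"delta_pos":[3.1,-1.556,0.7],"twist":0,"jaw":1}
    - {"delta_pos":[3.1,-1.556,0.7],"twist":0,"jaw":1}
    - {"delta_pos":[3.1,-1.556,0.7],"twist":0,"jaw":1}
    - {"delta_pos":[3.1,-1.556,0.7],"twist":0,"jaw":1}
    - {"delta_pos":[3.1,-1.556,0.7],"twist":0,"jaw":1}
    - {"delta_pos":[3.1,-1.556,0.7],"twist":0,"jaw":1}
    - {"delta_pos":[3.1,-1.556,0.7],"twist":0,"jaw":1}
    - {"delta_pos":[3.1,-1.556,0.7],"twist":0,"jaw":1}
    - {"delta_pos":[3.1,-1.556,0.7],"twist":0,"jaw":1}
    - {"delta_pos":[3.1,-1.556,0.7],"twist":0,"jaw":1}
    - {"delta_pos":[3.1,-1.556,0.7],"twist":0,"jaw":1}
    - {"delta_pos":[3.1,-1.556,0.7],"twist":0,"jaw":1}
    - {"delta_pos":[0,0,0],"twist":-0.1128,"jaw":1}
    - {"delta_pos":[0,0,0],"twist":-0.1128,"jaw":1}
    - {"delta_pos":[0,0,0],"twist":-0.1128,"jaw":1}
    - {"delta_pos":[0,0,0],"twist":-0.1128,"jaw":1}
    - {"delta_pos":[0,0,0],"twist":-0.1128,"jaw":1}
    - {"delta_pos":[0,0,0],"twist":-0.1128,"jaw":1}

```text
clock: 2.62
eef_pos: [0.5263, -0.1475, 0.1503]
orientation: [[0.487, 0.874, -0.0], [0.874, -0.487, -0.0], [-0.0, 0.0, -1.0]]
contact_force: [-0.6, 0.1, -0.1]
gripper_width: -0.0003
grasp_force: 0.0
```

Emit:
jog_arm:
  moves:
    - {"delta_pos":[0,0,0],"twist":-0.1128,"jaw":1}
    - {"delta_pos":[0,0,0],"twist":-0.1128,"jaw":1}
    - {"delta_pos":[0,0,0],"twist":-0.1128,"jaw":1}
    - {"delta_pos":[0,0,0],"twist":-0.1128,"jaw":1}
    - {"delta_pos":[0,0,0],"twist":0,"jaw":1}
    - {"delta_pos":[0,0,0],"twist":0,"jaw":1}

```text
clock: 3.12
eef_pos: [0.5263, -0.1476, 0.1504]
orientation: [[0.066, 0.998, 0.0], [0.998, -0.066, -0.0], [-0.0, 0.0, -1.0]]
contact_force: [-0.2, 0.1, -0.0]
gripper_width: 0.0
grasp_force: 0.0
```

```bash
cat >> h.py <<'E'
def st():
    o=monitor.get_obs();B=np.load("base.npz");O=np.array(o["orientation"]);e=np.array(o["eef_pos"])
    print("t",round(o["clock"],2),"tcp",np.round(e,4),"base-xy",np.round(B["R"].T@(e[:2]-B["t"]),4),"yaw",round(np.arctan2(O[1,0],O[0,0]),4),"tilt",np.round(O[:,2],3),"F",np.round(o["contact_force"],2),"w",round(o["gripper_width"],4))
E
python3 -c "
from h import *
st()"
```

```text
t 3.12 tcp [ 0.5263 -0.1476  0.1504] base-xy [ 0.0007 -0.1831] yaw 1.505 tilt [ 0. -0. -1.] F [-0.18  0.12 -0.04] w 0.0
```

Emit:
jog_arm:
  moves:
    - {"delta_pos":[0,0,2.3],"twist":0,"jaw":1}
    - {"delta_pos":[0,0,2.3],"twist":0,"jaw":1}
    - {"delta_pos":[0,0,2.3],"twist":0,"jaw":1}
    - {"delta_pos":[0,0,2.2],"twist":0,"jaw":1}
    - {"delta_pos":[0,0,0],"twist":0,"jaw":1}
    - {"delta_pos":[0.6,0,0],"twist":0,"jaw":1}
    - {"delta_pos":[0.4,0,0],"twist":0,"jaw":1}
    - {"delta_pos":[0.3,0,0],"twist":0,"jaw":1}
    - {"delta_pos":[0.3,0,0],"twist":0,"jaw":1}
    - {"delta_pos":[0.3,0,0],"twist":0,"jaw":1}
    - {"delta_pos":[0.3,0,0],"twist":0,"jaw":1}
    - {"delta_pos":[0.3,0,0],"twist":0,"jaw":1}
    - {"delta_pos":[0.3,0,0],"twist":0,"jaw":1}
    - {"delta_pos":[0.3,0,0],"twist":0,"jaw":1}
    - {"delta_pos":[0.3,0,0],"twist":0,"jaw":1}
    - {"delta_pos":[0,0,0],"twist":0,"jaw":1}

```text
clock: 4.45
eef_pos: [0.5283, -0.1129, 0.0592]
orientation: [[0.063, 0.998, -0.0], [0.998, -0.063, 0.001], [0.001, -0.0, -1.0]]
contact_force: [0.3, -0.3, -0.9]
gripper_width: -0.0003
grasp_force: 0.0
```

```bash
python3 - <<'E'
from h import *
st()
B=np.load("base.npz")
p=grab_frame("top");cv2.imwrite("pics/t1.png",cv2.resize(p["pixels"][210:370,200:420],None,fx=3.6,fy=3.6,interpolation=3))
for k,z in(("carriage",.05),("knob_top",.0655)):
    for b in spotter.boxes_of(k,p)[:1]:
        x,y,w,h=b["box"];print(k,b["score"],np.round(B["R"].T@(at_z(p,x+w/2,y+h/2,z)[:2]-B["t"]),4))
E
```

```text
t 4.45 tcp [ 0.5283 -0.1129  0.0592] base-xy [ 0.0005 -0.1483] yaw 1.5082 tilt [-0.     0.001 -1.   ] F [ 0.33 -0.34 -0.92] w -0.0003
knob_top 0.49 [-0.0574 -0.0936]
```

View pics/t1.png

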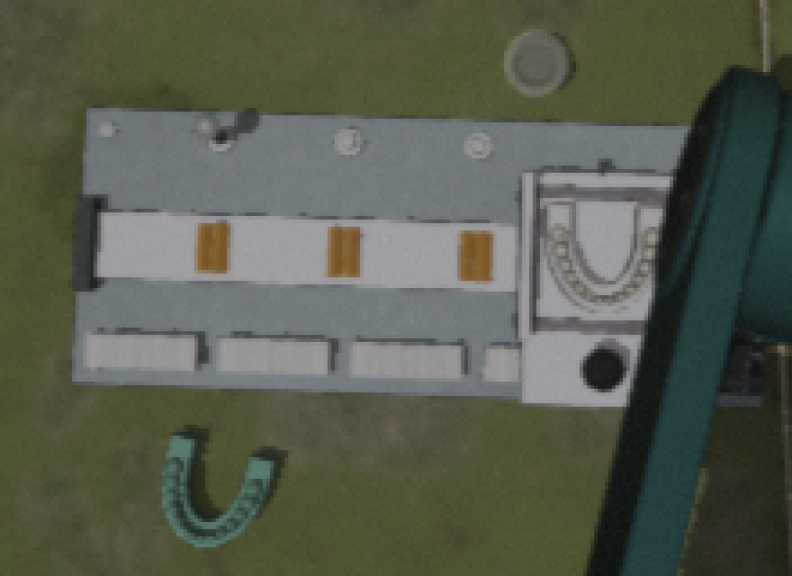

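The carriage has moved with the fingers. The knob is now at (604,369), about 15 mm farther on, and it trails the TCP by 54 mm as expected. I'll push on through the first detent.

Emit:
jog_arm:
  moves:
    - {"delta_pos":[0.4,0,0],"twist":0,"jaw":1}
    - {"delta_pos":[0.4,0,0],"twist":0,"jaw":1}
    - {"delta_pos":[0.4,0,0],"twist":0,"jaw":1}
    - {"delta_pos":[0.4,0,0],"twist":0,"jaw":1}
    - {"delta_pos":[0.4,0,0],"twist":0,"jaw":1}
    - {"delta_pos":[0.4,0,0],"twist":0,"jaw":1}
    - {"delta_pos":[0.4,0,0],"twist":0,"jaw":1}
    - {"delta_pos":[0.4,0,0],"twist":0,"jaw":1}
    - {"delta_pos":[0.4,0,0],"twist":0,"jaw":1}
    - {"delta_pos":[0.4,0,0],"twist":0,"jaw":1}
    - {"delta_pos":[0.4,0,0],"twist":0,"jaw":1}
    - {"delta_pos":[0.4,0,0],"twist":0,"jaw":1}
    - {"delta_pos":[0.4,0,0],"twist":0,"jaw":1}
    - {"delta_pos":[0.4,0,0],"twist":0,"jaw":1}
    - {"delta_pos":[0.4,0,0],"twist":0,"jaw":1}
    - {"delta_pos":[0.4,0,0],"twist":0,"jaw":1}
    - {"delta_pos":[0.4,0,0],"twist":0,"jaw":1}
    - {"delta_pos":[0.4,0,0],"twist":0,"jaw":1}
    - {"delta_pos":[0.4,0,0],"twist":0,"jaw":1}
    - {"delta_pos":[0.4,0,0],"twist":0,"jaw":1}

```text
clock: 6.27
eef_pos: [0.5335, -0.0332, 0.0594]
orientation: [[0.063, 0.998, 0.0], [0.998, -0.063, 0.001], [0.001, 0.0, -1.0]]
contact_force: [-0.8, -0.7, 0.2]
gripper_width: -0.0
grasp_force: 0.4
```

```bash
python3 -c "
from h import *
st()"
```

```text
t 6.27 tcp [ 0.5335 -0.0332  0.0594] base-xy [ 0.0008 -0.0684] yaw 1.5078 tilt [ 0.     0.001 -1.   ] F [-0.84 -0.72  0.24] w -0.0
```

Emit:
jog_arm:
  moves:
    - {"delta_pos":[0.4,0,0],"twist":0,"jaw":1}
    - {"delta_pos":[0.4,0,0],"twist":0,"jaw":1}
    - {"delta_pos":[0.4,0,0],"twist":0,"jaw":1}
    - {"delta_pos":[0.4,0,0],"twist":0,"jaw":1}
    - {"delta_pos":[0.4,0,0],"twist":0,"jaw":1}
    - {"delta_pos":[0.4,0,0],"twist":0,"jaw":1}
    - {"delta_pos":[0.4,0,0],"twist":0,"jaw":1}
    - {"delta_pos":[0.4,0,0],"twist":0,"jaw":1}
    - {"delta_pos":[0.4,0,0],"twist":0,"jaw":1}
    - {"delta_pos":[0.4,0,0],"twist":0,"jaw":1}
    - {"delta_pos":[0.4,0,0],"twist":0,"jaw":1}
    - {"delta_pos":[0.4,0,0],"twist":0,"jaw":1}
    - {"delta_pos":[0.4,0,0],"twist":0,"jaw":1}
    - {"delta_pos":[0.4,0,0],"twist":0,"jaw":1}
    - {"delta_pos":[0.4,0,0],"twist":0,"jaw":1}
    - {"delta_pos":[0.4,0,0],"twist":0,"jaw":1}
    - {"delta_pos":[0.4,0,0],"twist":0,"jaw":1}
    - {"delta_pos":[0.4,0,0],"twist":0,"jaw":1}
    - {"delta_pos":[0.4,0,0],"twist":0,"jaw":1}
    - {"delta_pos":[0,0,0],"twist":0,"jaw":1}

```text
clock: 7.93
eef_pos: [0.538, 0.0431, 0.0592]
orientation: [[0.062, 0.998, -0.0], [0.998, -0.062, 0.001], [0.001, -0.0, -1.0]]
contact_force: [0.2, -0.3, 0.0]
gripper_width: 0.0004
grasp_force: 0.0
```

```bash
python3 - <<'E'
from h import *
st()
B=np.load("base.npz")
p=grab_frame("top");cv2.imwrite("pics/t2.png",cv2.resize(p["pixels"][210:370,200:420],None,fx=3.6,fy=3.6,interpolation=3))
for k,z in(("carriage",.05),("knob_top",.0655)):
    for b in spotter.boxes_of(k,p)[:1]:
        x,y,w,h=b["box"];print(k,b["score"],np.round(B["R"].T@(at_z(p,x+w/2,y+h/2,z)[:2]-B["t"]),4))
E
```

```text
t 7.93 tcp [0.538  0.0431 0.0592] base-xy [0.0005 0.0081] yaw 1.5086 tilt [-0.     0.001 -1.   ] F [ 0.18 -0.29  0.03] w 0.0004
carriage 0.79 [-0.0623  0.0497]
```

View pics/t2.png

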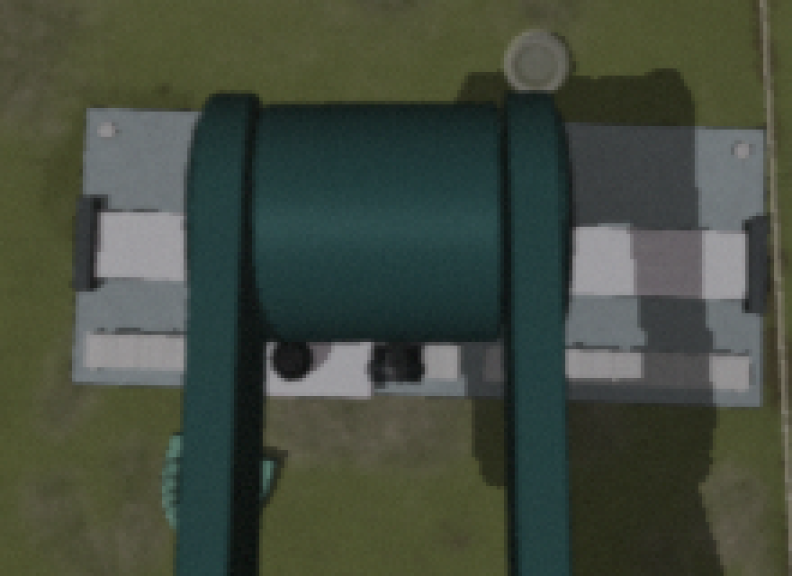

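```bash
python3 - <<'E'
from h import *
B=np.load("base.npz");p=grab_frame("top")
f=lambda u,v,z:np.round(B["R"].T@(at_z(p,u/3.6+200,v/3.6+210,z)[:2]-B["t"]),4)
print(f(292,358,.0655),f(372,398,.035))
s=grab_frame("side");cv2.imwrite("pics/s2.png",cv2.resize(s["pixels"][180:340,290:490],None,fx=3.7,fy=3.7,interpolation=3))
E
```

```text
[-0.0555  0.0615] [-0.0756  0.0218]
```

View pics/s2.png

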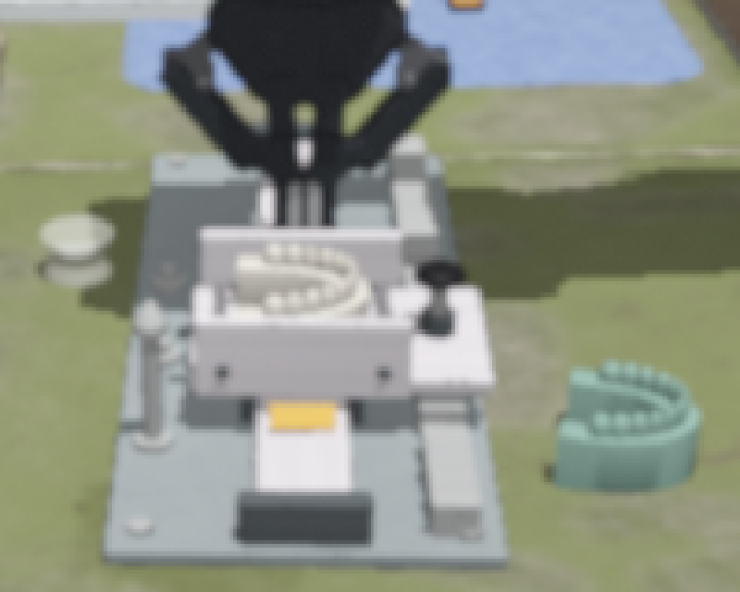

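The side view shows the carriage past the middle detent, its knob at (440,275) and upright. The last ridge pair is at (302,415), just ahead of it. I'll bring it up to the ridge and then creep.

Emit:
jog_arm:
  moves:
    - {"delta_pos":[0.4,0,0],"twist":0,"jaw":1}
    - {"delta_pos":[0.4,0,0],"twist":0,"jaw":1}
    - {"delta_pos":[0.4,0,0],"twist":0,"jaw":1}
    - {"delta_pos":[0.4,0,0],"twist":0,"jaw":1}
    - {"delta_pos":[0.4,0,0],"twist":0,"jaw":1}
    - {"delta_pos":[0.4,0,0],"twist":0,"jaw":1}
    - {"delta_pos":[0.4,0,0],"twist":0,"jaw":1}
    - {"delta_pos":[0.4,0,0],"twist":0,"jaw":1}
    - {"delta_pos":[0.2,0,0],"twist":0,"jaw":1}
    - {"delta_pos":[0.1,0,0],"twist":0,"jaw":1}
    - {"delta_pos":[0.1,0,0],"twist":0,"jaw":1}
    - {"delta_pos":[0,0,0],"twist":0,"jaw":1}

```text
clock: 9.18
eef_pos: [0.5405, 0.0782, 0.0594]
orientation: [[0.063, 0.998, 0.0], [0.998, -0.063, 0.0], [0.0, 0.0, -1.0]]
contact_force: [-0.6, 0.3, 0.5]
gripper_width: -0.0
grasp_force: 0.0
```

Emit:
jog_arm:
  moves:
    - {"delta_pos":[0.1,0,0],"twist":0,"jaw":1}
    - {"delta_pos":[0.1,0,0],"twist":0,"jaw":1}
    - {"delta_pos":[0.1,0,0],"twist":0,"jaw":1}
    - {"delta_pos":[0.1,0,0],"twist":0,"jaw":1}
    - {"delta_pos":[0.1,0,0],"twist":0,"jaw":1}

```text
clock: 9.6
eef_pos: [0.5408, 0.0829, 0.0594]
orientation: [[0.063, 0.998, 0.0], [0.998, -0.063, -0.0], [-0.0, 0.0, -1.0]]
contact_force: [-0.3, -0.7, 0.0]
gripper_width: 0.0001
grasp_force: 0.5
```

```bash
python3 -c "
from h import *
st()"
```

```text
t 9.6 tcp [0.5408 0.0829 0.0594] base-xy [0.0008 0.0479] yaw 1.5076 tilt [ 0. -0. -1.] F [-0.31 -0.66  0.03] w 0.0001
```

Emit:
jog_arm:
  moves:
    - {"delta_pos":[0.1,0,0],"twist":0,"jaw":1}
    - {"delta_pos":[0.1,0,0],"twist":0,"jaw":1}

```text
clock: 9.77
eef_pos: [0.5409, 0.0842, 0.0594]
orientation: [[0.063, 0.998, 0.0], [0.998, -0.063, -0.002], [-0.002, 0.0, -1.0]]
contact_force: [-1.6, -3.8, 1.7]
gripper_width: -0.0002
grasp_force: 2.1
```

Emit:
jog_arm:
  moves:
    - {"delta_pos":[0.1,0,0],"twist":0,"jaw":1}

```text
clock: 9.85
eef_pos: [0.5409, 0.0849, 0.0594]
orientation: [[0.063, 0.998, -0.0], [0.998, -0.063, -0.003], [-0.003, 0.0, -1.0]]
contact_force: [-1.0, -6.4, 1.7]
gripper_width: 0.0
grasp_force: 2.8
```

Emit:
jog_arm:
  moves:
    - {"delta_pos":[0.1,0,0],"twist":0,"jaw":1}

```text
clock: 9.93
eef_pos: [0.541, 0.0859, 0.0594]
orientation: [[0.063, 0.998, -0.0], [0.998, -0.063, -0.002], [-0.002, 0.0, -1.0]]
contact_force: [-0.8, -2.8, 1.2]
gripper_width: 0.0001
grasp_force: 1.5
```

Emit:
jog_arm:
  moves:
    - {"delta_pos":[0.1,0,0],"twist":0,"jaw":1}

```text
clock: 10.02
eef_pos: [0.5412, 0.0878, 0.0594]
orientation: [[0.063, 0.998, 0.0], [0.998, -0.063, 0.0], [0.0, 0.0, -1.0]]
contact_force: [0.1, -1.0, 0.4]
gripper_width: -0.0002
grasp_force: 0.4
```

Emit:
jog_arm:
  moves:
    - {"delta_pos":[0,0,0],"twist":0,"jaw":1}
    - {"delta_pos":[0,0,0],"twist":0,"jaw":1}
    - {"delta_pos":[0,0,0],"twist":0,"jaw":1}

```text
clock: 10.27
eef_pos: [0.541, 0.0885, 0.0592]
orientation: [[0.063, 0.998, -0.0], [0.998, -0.063, 0.001], [0.001, -0.0, -1.0]]
contact_force: [0.3, 1.0, -0.2]
gripper_width: -0.0
grasp_force: 0.0
```

```bash
python3 - <<'E'
from h import *
st();B=np.load("base.npz")
Z=lambda n:grab_frame(n)
p=Z("top");s=Z("side")
a=cv2.resize(p["pixels"][270:330,240:320],(800,600),interpolation=3)
b=cv2.resize(s["pixels"][215:305,310:430],(800,600),interpolation=3)
cv2.imwrite("pics/c3.png",cv2.resize(np.hstack([a,b]),(800,300)))
for k in("knob_top","carriage"):
  for q in(p,s):
    for bb in spotter.boxes_of(k,q)[:1]:
        x,y,w,h=bb["box"];print(k,bb["score"],bb["box"],np.round(B["R"].T@(at_z(q,x+w/2,y+h/2,.0655)[:2]-B["t"]),4))
def where(q,x,y,z):return proj(q,[*(B["R"]@[x,y]+B["t"]),z])
for y in(.104,.106,.108,.110,.112):print(y,"top knob crop",np.round((where(p,-.056,y,.0655)-[240,270])*5,1),"side knob",np.round((where(s,-.056,y,.0655)-[310,215])*[3.33,3.33]+[400,0],1))
E
```

```text
t 10.27 tcp [0.541  0.0885 0.0592] base-xy [0.0006 0.0535] yaw 1.5081 tilt [-0.     0.001 -1.   ] F [ 0.32  1.02 -0.18] w -0.0
knob_top 0.29 [244.6, 333.2, 33.5, 26.6] [-0.1226  0.0942]
carriage 0.77 [244.8, 302.3, 33.0, 18.3] [-0.0604  0.0972]
carriage 0.82 [337.0, 256.2, 90.2, 55.8] [-0.0133  0.1633]
0.104 top knob crop [ 88.4 194.4] side knob [734.8 163.1]
0.106 top knob crop [ 82.9 194.2] side knob [735.2 165.3]
0.108 top knob crop [ 77.4 194.1] side knob [735.5 167.4]
0.11 top knob crop [ 71.9 193.9] side knob [735.8 169.6]
0.112 top knob crop [ 66.4 193.7] side knob [736.2 171.8]
```

View pics/c3.png

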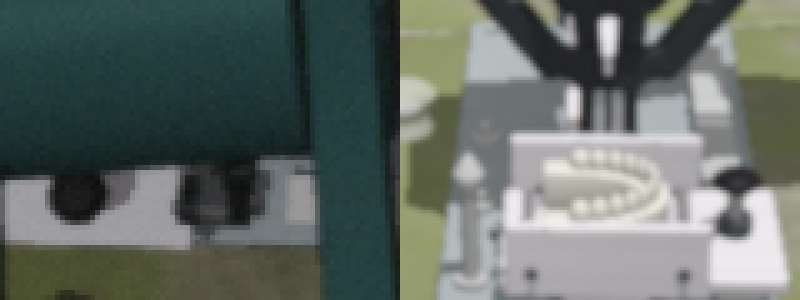

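The top view puts the knob at crop x ≈ 78, so base y ≈ 0.108. The force has dropped off, so it's probably drawn into the detent. I'll confirm with small nudges.

Emit:
jog_arm:
  moves:
    - {"delta_pos":[0.1,0,0],"twist":0,"jaw":1}
    - {"delta_pos":[0,0,0],"twist":0,"jaw":1}

```text
clock: 10.73
eef_pos: [0.5412, 0.0891, 0.0593]
orientation: [[0.063, 0.998, 0.0], [0.998, -0.063, 0.0], [0.0, 0.0, -1.0]]
contact_force: [1.4, 0.7, 0.5]
gripper_width: 0.0001
grasp_force: 0.0
```

Emit:
jog_arm:
  moves:
    - {"delta_pos":[0.1,0,0],"twist":0,"jaw":1}
    - {"delta_pos":[0,0,0],"twist":0,"jaw":1}

```text
clock: 10.9
eef_pos: [0.5412, 0.0901, 0.0593]
orientation: [[0.063, 0.998, 0.0], [0.998, -0.063, 0.0], [0.0, 0.0, -1.0]]
contact_force: [0.3, -0.0, -0.4]
gripper_width: -0.0002
grasp_force: 0.0
```

There's no contact even 2 mm further on, so the carriage has jumped ahead and is seated. I'll retreat, rise, and go over the knob.

Emit:
jog_arm:
  moves:
    - {"delta_pos":[-0.5,0,0],"twist":0,"jaw":1}
    - {"delta_pos":[-0.5,0,0],"twist":0,"jaw":1}
    - {"delta_pos":[0,0,-2],"twist":0,"jaw":1}
    - {"delta_pos":[0,0,-2],"twist":0,"jaw":1}
    - {"delta_pos":[0,0,-1],"twist":0,"jaw":1}
    - {"delta_pos":[0,-1.4,0],"twist":0,"jaw":1}
    - {"delta_pos":[0,-1.4,0],"twist":0,"jaw":1}
    - {"delta_pos":[0,-1.4,0],"twist":0,"jaw":1}
    - {"delta_pos":[0,-1.45,0],"twist":0,"jaw":1}
    - {"delta_pos":[0,0,0],"twist":0,"jaw":1}
    - {"delta_pos":[0,0,0],"twist":0,"jaw":1}

```text
clock: 11.82
eef_pos: [0.4841, 0.0833, 0.1094]
orientation: [[0.063, 0.998, 0.001], [0.998, -0.063, -0.0], [-0.0, 0.001, -1.0]]
contact_force: [-0.4, -0.4, -0.1]
gripper_width: 0.0
grasp_force: 0.0
```

```bash
python3 - <<'E'
from h import *
st();B=np.load("base.npz")
p=grab_frame("top");s=grab_frame("side")
a=cv2.resize(p["pixels"][230:350,220:340],(600,600),interpolation=3)
b=cv2.resize(s["pixels"][205:325,310:430],(600,600),interpolation=3)
cv2.imwrite("pics/c4.png",cv2.resize(np.hstack([a,b]),(800,400)))
def where(q,x,y,z):return proj(q,[*(B["R"]@[x,y]+B["t"]),z])
for y in(.108,.110,.112):print(y,"top knob",np.round((where(p,-.056,y,.0655)-[220,230])*3.333,1),"side knob",np.round((where(s,-.056,y,.0655)-[310,205])*3.333+[400,0],1),"side end-plate bottom mid",np.round((where(s,0,y+.043,.061)-[310,205])*3.333+[400,0],1))
E
```

```text
t 11.82 tcp [0.4841 0.0833 0.1094] base-xy [-0.0559  0.0447] yaw 1.5078 tilt [ 0.001 -0.    -1.   ] F [-0.44 -0.4  -0.09] w 0.0
0.108 top knob [118.2 262.7] side knob [735.8 200.9] side end-plate bottom mid [607.1 258.1]
0.11 top knob [114.6 262.5] side knob [736.1 203.1] side end-plate bottom mid [607.2 260.4]
0.112 top knob [110.9 262.4] side knob [736.5 205.3] side end-plate bottom mid [607.2 262.8]
```

View pics/c4.png

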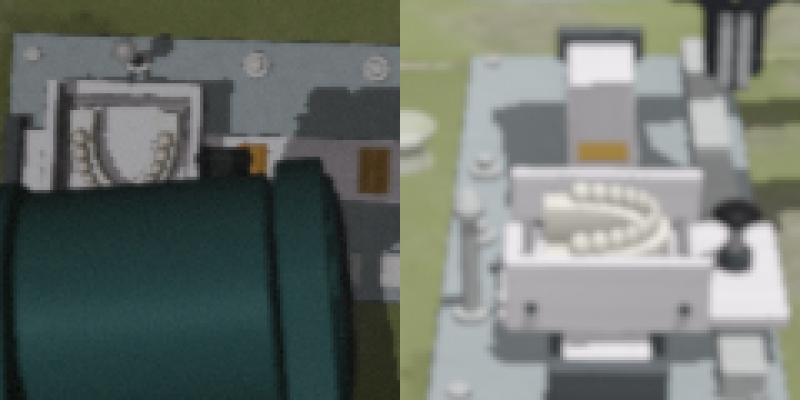

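The side view shows the carriage over the last pair, with the tongue level with the post at top crop (138,72). The knob, at (736,210), is still up. Now I'll go over the knob.

Emit:
jog_arm:
  moves:
    - {"delta_pos":[1.5,0,0],"twist":0,"jaw":1}
    - {"delta_pos":[2,0,0],"twist":0,"jaw":1}
    - {"delta_pos":[2,0,0],"twist":0,"jaw":1}
    - {"delta_pos":[1,0,0],"twist":0,"jaw":1}
    - {"delta_pos":[0,0,0],"twist":0,"jaw":1}
    - {"delta_pos":[0,0,1],"twist":0,"jaw":1}
    - {"delta_pos":[0,0,0.8],"twist":0,"jaw":1}
    - {"delta_pos":[0,0,0.4],"twist":0,"jaw":1}
    - {"delta_pos":[0,0,0.15],"twist":0,"jaw":1}
    - {"delta_pos":[0,0,0.15],"twist":0,"jaw":1}
    - {"delta_pos":[0,0,0.15],"twist":0,"jaw":1}
    - {"delta_pos":[0,0,0.15],"twist":0,"jaw":1}
    - {"delta_pos":[0,0,0.15],"twist":0,"jaw":1}
    - {"delta_pos":[0,0,0.15],"twist":0,"jaw":1}

```text
clock: 13.08
eef_pos: [0.4885, 0.1481, 0.0787]
orientation: [[0.063, 0.998, 0.001], [0.998, -0.063, -0.0], [-0.0, 0.001, -1.0]]
contact_force: [-0.5, -1.6, 1.9]
gripper_width: -0.0004
grasp_force: 1.1
```

```bash
python3 -c "
from h import *
st()"
```

```text
t 13.08 tcp [0.4885 0.1481 0.0787] base-xy [-0.0556  0.1097] yaw 1.5077 tilt [ 0.001 -0.    -1.   ] F [-0.54 -1.65  1.91] w -0.0004
```

The pin is already past 3 mm at low force, which confirms it's in the slot. I'll carry on down.

Emit:
jog_arm:
  moves:
    - {"delta_pos":[0,0,0.15],"twist":0,"jaw":1}
    - {"delta_pos":[0,0,0.15],"twist":0,"jaw":1}
    - {"delta_pos":[0,0,0.15],"twist":0,"jaw":1}
    - {"delta_pos":[0,0,0.15],"twist":0,"jaw":1}
    - {"delta_pos":[0,0,0.1],"twist":0,"jaw":1}

```text
clock: 13.5
eef_pos: [0.4884, 0.1483, 0.0712]
orientation: [[0.063, 0.998, 0.0], [0.998, -0.063, -0.0], [-0.0, 0.0, -1.0]]
contact_force: [-0.2, -1.3, 3.1]
gripper_width: 0.0005
grasp_force: 1.1
```

Emit:
jog_arm:
  moves:
    - {"delta_pos":[0,0,0.1],"twist":0,"jaw":1}
    - {"delta_pos":[0,0,0.05],"twist":0,"jaw":1}
    - {"delta_pos":[0,0,0],"twist":0,"jaw":1}

```text
clock: 13.75
eef_pos: [0.4885, 0.1484, 0.0703]
orientation: [[0.063, 0.998, 0.001], [0.998, -0.063, -0.0], [-0.0, 0.001, -1.0]]
contact_force: [-0.8, -1.9, 4.2]
gripper_width: -0.0001
grasp_force: 2.1
```

Emit:
jog_arm:
  moves:
    - {"delta_pos":[0,0,0.1],"twist":0,"jaw":1}
    - {"delta_pos":[0,0,0],"twist":0,"jaw":1}
    - {"delta_pos":[0,0,0],"twist":0,"jaw":1}
    - {"delta_pos":[0,0,0],"twist":0,"jaw":1}

```text
clock: 14.08
eef_pos: [0.4886, 0.1485, 0.0702]
orientation: [[0.063, 0.998, 0.001], [0.998, -0.063, 0.0], [0.0, 0.001, -1.0]]
contact_force: [-2.7, -2.0, 9.0]
gripper_width: -0.0001
grasp_force: 4.3
```

Emit:
jog_arm:
  moves:
    - {"delta_pos":[0,0,-0.5],"twist":0,"jaw":1}
    - {"delta_pos":[0,0,-1.5],"twist":0,"jaw":1}
    - {"delta_pos":[0,0,-2.5],"twist":0,"jaw":1}
    - {"delta_pos":[0,0,-3],"twist":0,"jaw":1}
    - {"delta_pos":[-3,0,-2],"twist":0,"jaw":1}
    - {"delta_pos":[-4,0,0],"twist":0,"jaw":1}
    - {"delta_pos":[-4,0,0],"twist":0,"jaw":1}
    - {"delta_pos":[-4,0,0],"twist":0,"jaw":1}
    - {"delta_pos":[-4,0,0],"twist":0,"jaw":1}
    - {"delta_pos":[-4,0,0],"twist":0,"jaw":1}
    - {"delta_pos":[-3,0,0],"twist":0,"jaw":1}
    - {"delta_pos":[0,0,0],"twist":0,"jaw":1}
    - {"delta_pos":[0,0,0],"twist":0,"jaw":1}

```text
clock: 15.17
eef_pos: [0.4717, -0.1122, 0.1632]
orientation: [[0.066, 0.998, -0.0], [0.998, -0.066, 0.001], [0.001, -0.0, -1.0]]
contact_force: [-1.3, 0.4, 0.2]
gripper_width: -0.0001
grasp_force: 0.0
```

```bash
python3 - <<'E'
from h import *
st()
p=grab_frame("top");s=grab_frame("side")
a=cv2.resize(p["pixels"][230:350,220:340],(600,600),interpolation=3)
b=cv2.resize(s["pixels"][205:325,310:430],(600,600),interpolation=3)
cv2.imwrite("pics/c5.png",cv2.resize(np.hstack([a,b]),(800,400)))
E
```

```text
t 15.17 tcp [ 0.4717 -0.1122  0.1632] base-xy [-0.056  -0.1511] yaw 1.5043 tilt [-0.     0.001 -1.   ] F [-1.25  0.39  0.23] w -0.0001
```

View pics/c5.png

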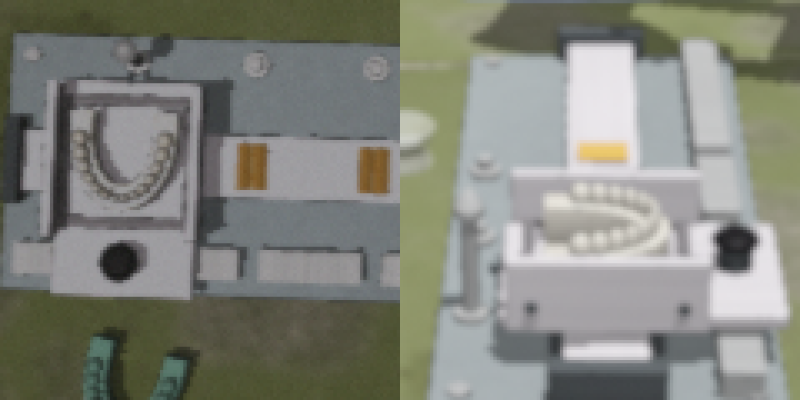

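The knob is fully down, at (737,240) in the side view and (119,261) in the top view. The tongue is at the post, and the hand is clear.

```bash
python3 -c "
from h import *
print(order.job_done())"
```

```text
the job is handed in; nothing more can be done
None
```

The carriage sits in the detent beside the tall post with its lock knob pressed fully down, the hand is clear, and the job was handed in at about 15 s; the hand-in call returned no verdict.

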